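# Hold a probe centred in the domed test pot

### The arm

A 7-joint arm with a two-finger parallel gripper is mounted at the origin on a cart in front of the work surface, level with it; the furniture and walls round the work are solid. World frame = base frame: x ahead of the robot, y to its left, z up, the work surface at z = 0. Lengths are in m, angles in rad, forces in N, time in s.
With the tool pointing down it reaches from about 0.425 to 1.025 m from the base axis. Payload 3.6 kg.
Tool frame: the origin (TCP) lies between the finger pads; the fingertips stand 25 mm ahead of it and the grasp point (between the pads) lies 6 mm ahead of it; z points along the fingers, y is the line along which they close (so a half turn about z gives the same grasp; the last joint's range is limited). The gripper opens to 85 mm and grips with 20 to 120 N. Pads are 22 mm wide; open, the fingers measure 114 mm over their backs; the gripper's body (76 mm by 85 mm) begins 54 mm behind the grasp point. The pads swing forward as they close: fully open they stand 13 mm farther back than shut.
Start: joints at [0.572, 0.591, 0.048, 1.609, -0.033, 0.943, -0.034], TCP at [0.571, -0.447, 0.256] pointing down, gripper open.
Joint ranges: [-2.69, 2.69], [-0.47, 2.24], [-1.27, 1.36], [0.19, 2.51], [-1.53, 4.68], [0.08, 2.07], [-3.09, 3.09]. Speed limits (rad/s): [2.57, 2.57, 3.14, 3.14, 3.14, 3.14, 3.14].

### API

Orientations are given as a unit quaternion [w, x, y, z].
In Python, from rig import arm, imaging, spotter gives the robot as it stands. The module is installed in compiled form; this text tells all that it offers.
- The arm moves only by the tool drive_tool, never from a script. Its argument "increments" is a list of rows, each a list of 5 numbers: the shift along the world's x, y, z in a scale on which 1.0 is 1 m, then the turn about the world's z in parts of the range, where 1.0 means 45 degrees, then the finger opening in m, from 0 to 0.0854. In form: [[dx, dy, dz, roll, claw], ...]. A call has 1 to 12 rows; each row is the pose to reach, as a shift and turn from the pose commanded when the call began; what a row does not reach only later rows make up. A row lasts 1/10 s, in which the tool goes at most 50 mm and 8.59 degrees, less where a joint would pass 70% of its speed; a pose out of reach is approached as far as the arm can. Shift and turn numbers lie between -1 and 1, and a call with a number outside is refused. A call with a gripper value outside its range is refused whole. The fingers move at their own pace and stop on an object; "squeeze" is the grip in N (left out, the last holds). Time passes only in rows, so rows that repeat a pose let the fingers close. It gives the time, the measured TCP pose, the force, the opening and the grip force at its end, in the units of the state.
- arm.get_obs(): the state, without advancing time (a new reading comes with each control period).
- imaging.grab_frame(name): name is "scene" or "top" or "wrist"; returns a dict with "image" (420x560x3 uint8, red, green, blue), "range_z" (420x560 float32, m along the optical axis (not along the pixel's ray), 0 where there is no reading), "fx", "fy", "cx", "cy" (pixels), "cam_to_world" (4x4, takes a point from camera to world coordinates). Camera axes: x right, y down, z forward; pixel columns grow to the right and rows downward; lengths in m; the calibration is good to about 2 mm. A picture is of the moment at which its call begins.
- arm.sign_off(): hands the job in; it is judged then, once.
Trained networks look in the newest picture that a camera, given by its name, has taken for a name from the list of things; names that differ only in an ending like _2 or _b are one class to them, and where a whole thing is asked for, a point or a joint stands for the part that bears it (a point fixed in the world has none). Each returns a list of dicts, best first, with "score" (0 to 1); they miss things now and then, are a little off and sometimes report something else, mostly with a low value. They report only what shows in the picture. A call takes as long as a camera call. They do not tell look-alikes from the thing itself.
- spotter.spot_in(camera, name): "at" ([column, row] in pixels, amid what is visible of it).
The state is a dict: "t": time; "joints": joint angles; "joint_vel": joint speeds; "tau": joint torques, N m; "tcp_pos": TCP position; "orientation": TCP orientation; "wrist_force": force on the tool from outside, world axes, zero at the start; "ft_torque": the same for the moment, N m; "width": finger opening in m; "grip_force": force on a finger pad.
Only numpy, scipy, OpenCV 4.12 (cv2) and the standard library are available. Lean on these libraries where they do the work, as an engineer would, in place of code of your own. Each camera call takes 0.05 s, during which the arm holds its last target. There are 200 camera calls.

### The job

Set the loose steel guide collar level on the dome of the test pot, centred round the hole in the crown, and let go of it. Then take the probe out of its stand by the black grip, lower its stem straight down through the collar and the hole until the tip is about halfway down inside the pot, and finish while still holding it there, still, upright and centred; the probe must never touch the collar or the pot. Leave the other things on the bench where they are.

Things in the scene. Friction and masses are not known exactly. Their poses are not given: they have to be found in the camera images.
- test_pot: Fixed hollow aluminium pot, domed top, 120 mm foot flange. Body 100 mm across, straight to 25 mm high, then a dome of 60 mm radius with a round hole 28 mm across in its crown at 50 mm. Hollow: wall 4 mm, inner floor 5 mm up. Origin: on its axis at the underside, z up. A collar centred on the dome has its underside 49 mm above the origin; e mm off centre it leans e/60 rad.
- guide_collar: Loose plain steel ring standing on the bench with its bore upright: 52 mm outside diameter, 36 mm bore, 30 mm high, about 0.12 kg. Origin: on its axis at the underside, z along the axis. Alike both ways up; yaw has no meaning.
- probe_stand: Fixed grey block, 56 x 56 x 45 mm high on an 80 x 80 x 6 mm foot, with one blind upright hole 12 mm across and 35 mm deep in the middle of its top (hole floor 10 mm above the bench). Origin: centre of the underside, z up.
- probe: Loose probe, 150 mm long, about 0.09 kg, standing upright in the hole of the stand, tip down. Steel stem 10 mm across for the lower 103 mm, a 16 mm steel step up to 108 mm, then a round black grip 24 mm across from 108 to 150 mm above the tip. Origin: centre of the flat tip, z along the probe towards the grip.
- flux_bottle: Bystander: white bottle with red cap and thin needle, 34 mm across, 95 mm high, origin at its underside. Not to be moved.
- tape_roll: Bystander: roll of amber tape lying flat, 60 mm across, 16 mm high, origin at its underside. Not to be moved.
- wick_spool: Bystander: flat yellow spool, 36 mm across, 10 mm high, origin at its underside. Not to be moved.
- marker_pen: Bystander: black marker with red cap lying on the bench, 121 mm long along its x, 12 mm thick, origin at its underside. Not to be moved.
Mind the look-alikes: they are no part of the job. What is shaped like the guide_collar but red is not meant. Several things have the shape of the probe; the one meant has the colours described above.

How it is judged:
By the outcome, as a careful person would: the job done as asked, in the order asked, and still so for the second after the job is handed in, while the arm keeps its last pose, push and grip.
It also fails if it takes over 64 s, if anything falls off the work surface, if the arm or the gripper's body presses on something with over 40 N, if the wrist force passes 120 N, or if a joint passes its speed limit or range.

## Working session

There is one attempt and no reset: what is moved stays moved. The work goes in short steps, Python scripts to look and compute and a tool call to move; the robot and the scene stay as the last step left them, time stands still between calls to the robot, and variables do not carry over. Pictures are saved under pics/ and viewed, at most 10 in all, crops included, and the job is handed in when it is done.

Besides the shell and the picture viewer there is one more tool, called after ">>>" as name([rows], argument=value, ...), one row to a line, values as JSON. drive_tool: Moves the arm, as the interface text tells. Its arguments: {"type":"object","properties":{"increments":{"type":"array","items":{"type":"array","items":{"type":"number"}}},"squeeze":{"type":"number"}},"required":["increments"]}

```bash
mkdir -p pics
cat > h.py <<'E'
import numpy as np, cv2
from rig import arm, imaging, spotter
def grab(n,save=None):
    f=imaging.grab_frame(n)
    if save: cv2.imwrite(f'pics/{save}.png',f['image'][:,:,::-1])
    return f
def cloud(f):
    z=f['range_z'];v,u=np.mgrid[:z.shape[0],:z.shape[1]]
    p=np.stack([(u-f['cx'])/f['fx']*z,(v-f['cy'])/f['fy']*z,z,np.ones_like(z)],-1)
    w=(p@np.array(f['cam_to_world']).T)[...,:3]; w[z==0]=np.nan
    return w
E
python3 - <<'E'
from h import *
for n in('scene','top'):
    f=grab(n,n); w=cloud(f); np.savez(f'{n}.npz',w=w,img=f['image'])
    print(n,np.round(np.array(f['cam_to_world']),3).tolist(),f['fx'])
    for k in('test_pot','guide_collar','probe_stand','probe','flux_bottle','tape_roll','wick_spool','marker_pen'):
        for d in spotter.spot_in(n,k):
            c,r=map(int,d['at']);print(k,round(d['score'],2),c,r,np.round(w[min(r,419),min(c,559)],3),f['image'][min(r,419),min(c,559)])
o=arm.get_obs();print(o['tcp_pos'],o['orientation'],o['wrist_force'],o['width'])
E
```

```text
scene [[-0.502, -0.616, 0.607, 0.033], [-0.865, 0.348, -0.362, 0.272], [0.012, -0.707, -0.708, 0.677], [0.0, 0.0, 0.0, 1.0]] 387.19055199435184
test_pot 0.7 202 303 [0.428 0.197 0.047] [255 255 255]
test_pot 0.29 166 232 [0.657 0.194 0.017] [255 212  63]
guide_collar 0.78 238 209 [ 0.661  0.014 -0.002] [197  74 155]
guide_collar 0.65 276 220 [ 0.583 -0.05  -0.002] [181 186 225]
probe_stand 0.81 385 223 [ 0.422 -0.241  0.036] [ 92  96 106]
probe 0.66 396 184 [ 0.435 -0.256  0.138] [22 24 25]
probe 0.52 359 167 [ 0.532 -0.237  0.122] [204 100 137]
flux_bottle 0.62 309 157 [ 0.686 -0.207  0.059] [255 255 253]
tape_roll 0.94 163 227 [0.691 0.193 0.001] [ 52  79 184]
wick_spool 0.71 280 277 [0.431 0.028 0.006] [255 253  63]
top [[-0.017, -0.993, 0.116, 0.423], [-1.0, 0.015, -0.015, -0.017], [0.013, -0.117, -0.993, 1.087], [0.0, 0.0, 0.0, 1.0]] 533.5355337823758
test_pot 0.88 182 265 [0.452 0.189 0.007] [255 255 255]
guide_collar 0.75 261 162 [ 0.663  0.029 -0.003] [101  91 161]
guide_collar 0.72 297 199 [ 0.582 -0.044  0.012] [145 140 149]
probe_stand 0.91 404 266 [ 0.442 -0.249  0.048] [236 238 243]
probe 0.73 421 263 [ 0.444 -0.255  0.157] [58 58 68]
probe 0.66 409 214 [ 0.532 -0.24   0.148] [255 244 255]
flux_bottle 0.7 383 141 [ 0.688 -0.216  0.057] [179 135 130]
flux_bottle 0.62 185 197 [0.589 0.184 0.009] [ 98  94 100]
tape_roll 0.94 180 158 [0.672 0.196 0.003] [82 78 90]
tape_roll 0.51 306 196 [ 0.585 -0.062  0.03 ] [255 254 255]
wick_spool 0.48 267 269 [0.441 0.018 0.006] [255 254 136]
marker_pen 0.82 190 194 [0.595 0.173 0.012] [ 94  92 109]
[ 0.57054607 -0.44736337  0.25633627] [3.75741887e-05 8.99169008e-01 4.37601523e-01 1.89247470e-06] [ 0.55288753 -0.26894262  0.35520464] 0.08525676849097391
```

View pics/top.png

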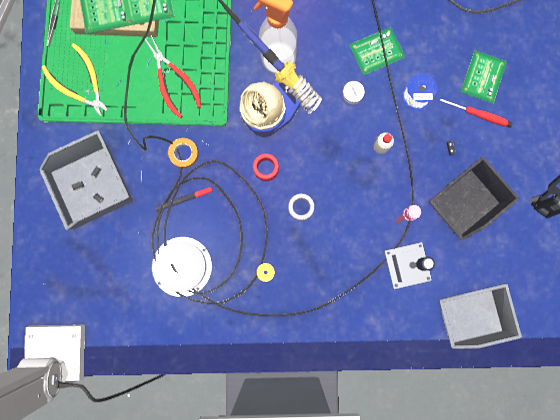

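View pics/scene.png

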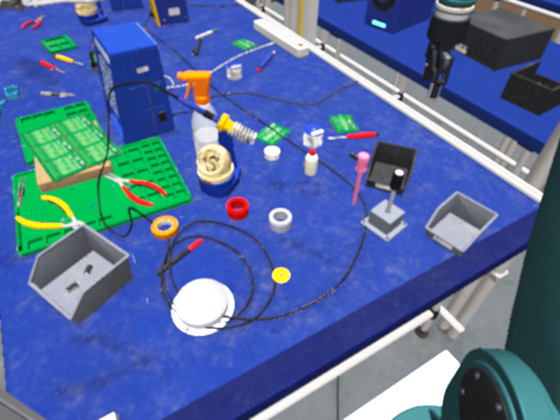

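The top view shows the pot at about (182,266), the steel collar at (301,207), the red look-alike at (265,167) and the stand at (408,266). The black grip is at (426,264) and the pink look-alike probe at (412,213). The marker, tape and spool lie to the left, and black cables run across the bench. Next I'll measure the main items.

```bash
cat >> h.py <<'E'
def circ(p):
    A=np.c_[2*p,np.ones(len(p))];s=np.linalg.lstsq(A,(p**2).sum(1),rcond=None)[0]
    return s[0],s[1],np.sqrt(s[2]+s[0]**2+s[1]**2)
def sel(w,c,r,z0,z1):
    return (np.hypot(w[...,0]-c[0],w[...,1]-c[1])<r)&(w[...,2]>z0)&(w[...,2]<z1)
E
python3 - <<'E'
from h import *
for n in('top','scene'):
    d=np.load(n+'.npz');w=d['w']
    for nm,c,r,z0,z1 in(('collar',(.585,-.045),.045,.02,.04),('grip',(.44,-.25),.04,.145,.175),('standtop',(.44,-.25),.06,.038,.052),('pot',(.44,.19),.075,.03,.06),('pink',(.532,-.24),.04,.1,.2),('tape',(.67,.19),.05,.008,.03)):
        p=w[sel(w,c,r,z0,z1)]
        if len(p)<5: print(n,nm,len(p));continue
        h=cv2.convexHull(p[:,:2].astype(np.float32))[:,0]
        print(n,nm,len(p),'med',np.round(np.median(p,0),4),'circ',np.round(cv2.minEnclosingCircle(h)[0],4),round(cv2.minEnclosingCircle(h)[1],4),'zmax',np.round(p[:,2].max(),4),'rect',np.round(cv2.minAreaRect(h)[2],1))
    p=w[sel(w,(.44,.19),.06,.025,.06)]
    # sphere fit
    A=np.c_[2*p,np.ones(len(p))];s=np.linalg.lstsq(A,(p**2).sum(1),rcond=None)[0];print('sphere',s[:3],np.sqrt(s[3]+(s[:3]**2).sum()))
E
```

```text
top collar 278 med [ 0.5667 -0.0513  0.0302] circ [ 0.5653 -0.0518] 0.0262 zmax 0.035 rect 89.2
top grip 172 med [ 0.4441 -0.2641  0.1605] circ [ 0.4444 -0.2659] 0.0125 zmax 0.1655 rect 89.0
top standtop 696 med [ 0.4435 -0.2608  0.0452] circ [ 0.4443 -0.2658] 0.0386 zmax 0.0516 rect 11.8
top pot 1591 med [0.4494 0.1865 0.0418] circ [0.4501 0.1893] 0.0482 zmax 0.055 rect 89.2
top pink 207 med [ 0.5359 -0.2448  0.1493] circ [ 0.5368 -0.2481] 0.0123 zmax 0.1551 rect 85.1
top tape 580 med [0.6754 0.1847 0.0153] circ [0.6663 0.1875] 0.0464 zmax 0.0289 rect 19.7
sphere [ 0.45008028  0.19022081 -0.00476777] 0.0574721496395668
scene collar 199 med [ 0.5667 -0.0475  0.0288] circ [ 0.5635 -0.0487] 0.0264 zmax 0.0326 rect 26.4
scene grip 128 med [ 0.4386 -0.2585  0.1584] circ [ 0.4413 -0.2625] 0.0124 zmax 0.163 rect 10.1
scene standtop 452 med [ 0.4379 -0.259   0.0443] circ [ 0.4427 -0.2635] 0.039 zmax 0.0518 rect 12.0
scene pot 1456 med [0.4353 0.1965 0.0411] circ [0.4473 0.193 ] 0.0469 zmax 0.0525 rect 1.0
scene pink 208 med [ 0.5295 -0.2406  0.1345] circ [ 0.5339 -0.2457] 0.013 zmax 0.1524 rect 83.4
scene tape 426 med [0.6698 0.188  0.0147] circ [0.6664 0.1878] 0.0464 zmax 0.0298 rect 27.6
sphere [ 0.44793475  0.19274302 -0.00644385] 0.05827773068764068
```

Both cameras agree to about 2–3 mm and the heights match: collar at (0.565, -0.050), pot at (0.449, 0.191), probe at (0.443, -0.264). I'll move above the collar and refine with the wrist camera.

>>> drive_tool([
  [0, 0.05, 0, 0, 0.085],
  [0, 0.1, 0, 0, 0.085],
  [0, 0.15, 0, 0, 0.085],
  [-0.002, 0.2, 0, 0, 0.085],
  [-0.004, 0.25, 0, 0, 0.085],
  [-0.006, 0.3, 0, 0, 0.085],
  [-0.006, 0.35, 0, 0, 0.085],
  [-0.006, 0.397, 0, 0, 0.085],
  [-0.006, 0.397, 0, 0, 0.085],
  [-0.006, 0.397, 0, 0, 0.085],
  [-0.006, 0.397, 0, 0, 0.085],
  [-0.006, 0.397, 0, 0, 0.085],
], squeeze=40)

```text
t: 2.1
tcp_pos: [0.5645, -0.0527, 0.2563]
orientation: [0.0, 0.9, 0.436, -0.0]
wrist_force: [-0.1, 0.1, -0.8]
width: 0.0853
grip_force: 0.0
```

```bash
cat >> h.py <<'E'
def enc(w,c,r,z0,z1):
    p=w[sel(w,c,r,z0,z1)]
    if len(p)<5: return len(p)
    (x,y),R=cv2.minEnclosingCircle(p[:,:2].astype(np.float32)); 
    return len(p),np.round([x,y,R],4),'median',np.round(np.median(p,0),4)
E
python3 - <<'E'
from h import *
f=grab('wrist','w1');w=cloud(f);o=arm.get_obs();print(o['t'],o['tcp_pos'],o['wrist_force'])
print(np.round(f['cam_to_world'],3).tolist(),f['fx'])
print(enc(w,(.565,-.05),.04,.022,.04))
print(np.nanmin(w.reshape(-1,3),0),np.nanmax(w.reshape(-1,3),0))
E
```

```text
2.15 [ 0.5644692  -0.05251432  0.25628917] [ 1.218444   -0.15662486 -0.7399005 ]
[[0.785, -0.591, -0.187, 0.613], [-0.62, -0.747, -0.24, 0.007], [0.002, 0.304, -0.953, 0.373], [0.0, 0.0, 0.0, 1.0]] 319.32877101988146
(949, array([ 0.565 , -0.053 ,  0.0259]), 'median', array([ 0.5655, -0.0523,  0.0294]))
[-0.85609802 -0.61652328 -0.768229  ] [0.89048239 0.29081153 0.32674176]
```

View pics/w1.png

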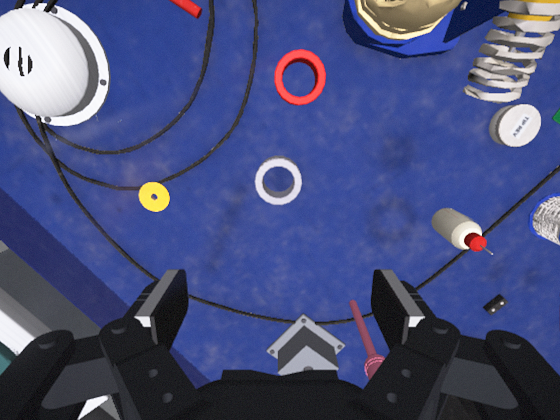

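The wrist view shows the steel ring at (278,181), measured at (0.565, -0.053), directly under the TCP. I'll descend and grip it.

>>> drive_tool([
  [0, 0, -0.05, 0, 0.085],
  [0, 0, -0.1, 0, 0.085],
  [0, 0, -0.15, 0, 0.085],
  [0, 0, -0.19, 0, 0.085],
  [0, 0, -0.21, 0, 0.085],
  [0, 0, -0.224, 0, 0.085],
  [0, 0, -0.224, 0, 0.085],
  [0, 0, -0.224, 0, 0.085],
  [0, 0, -0.224, 0, 0.045],
  [0, 0, -0.224, 0, 0.045],
  [0, 0, -0.224, 0, 0.045],
  [0, 0, -0.224, 0, 0.045],
])

```text
t: 3.35
tcp_pos: [0.5654, -0.0504, 0.034]
orientation: [0.001, 0.899, 0.438, 0.001]
wrist_force: [-0.6, 0.1, 6.7]
width: 0.0509
grip_force: 40.5
```

>>> drive_tool([
  [0, 0, 0, 0, 0.045],
  [0, 0, 0, 0, 0.045],
  [0, 0, 0, 0, 0.045],
  [0, 0, 0, 0, 0.045],
  [0, 0, 0.01, 0, 0.045],
  [0, 0, 0.03, 0, 0.045],
  [0, 0, 0.06, 0, 0.045],
  [0, 0, 0.1, 0, 0.045],
  [0, 0, 0.1, 0, 0.045],
  [0, 0, 0.1, 0, 0.045],
])

```text
t: 4.35
tcp_pos: [0.565, -0.0503, 0.1338]
orientation: [0.001, 0.899, 0.438, 0.001]
wrist_force: [0.8, 0.2, -1.2]
width: 0.0511
grip_force: 42.0
```

>>> drive_tool([
  [-0.02, 0.03, 0.03, 0, 0.045],
  [-0.045, 0.07, 0.06, 0, 0.045],
  [-0.07, 0.11, 0.066, 0, 0.045],
  [-0.095, 0.14, 0.066, 0, 0.045],
  [-0.095, 0.14, 0.066, 0, 0.045],
  [-0.095, 0.14, 0.066, 0, 0.045],
  [-0.095, 0.14, 0.066, 0, 0.045],
  [-0.095, 0.14, 0.066, 0, 0.045],
])

```text
t: 5.15
tcp_pos: [0.4702, 0.0882, 0.1978]
orientation: [0.0, 0.9, 0.436, -0.0]
wrist_force: [0.7, 0.2, -1.8]
width: 0.0511
grip_force: 42.5
```

Run:
```python
from h import *
f=grab('wrist','w2');w=cloud(f);o=arm.get_obs();print(o['t'],o['tcp_pos'],o['orientation'])
p=w[sel(w,(.449,.19),.055,.028,.056)];print(len(p))
A=np.c_[2*p,np.ones(len(p))];s=np.linalg.lstsq(A,(p**2).sum(1),rcond=None)[0];print('sphere',s[:3],np.sqrt(s[3]+(s[:3]**2).sum()))
print(enc(w,(.449,.19),.08,.002,.008),enc(w,(.449,.19),.06,.02,.06))
print('collar',enc(w,o['tcp_pos'][:2],.035,.18,.225))
```

```text
5.2 [0.4701737  0.08828141 0.19789057] [ 2.13163903e-04  8.99783196e-01  4.36337107e-01 -2.88421829e-04]
8860
sphere [ 0.44977836  0.18957525 -0.00773847] 0.05913305725801938
(3616, array([0.449 , 0.1901, 0.08  ]), 'median', array([0.4631, 0.1863, 0.0046])) (9679, array([0.4497, 0.1895, 0.0501]), 'median', array([0.4583, 0.1882, 0.0401]))
collar (11185, array([0.4732, 0.0928, 0.0342]), 'median', array([0.47  , 0.0883, 0.1932]))
```

View pics/w2.png

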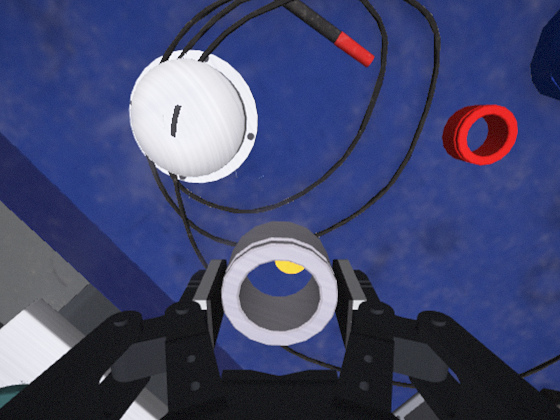

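The pot is at image (190,118), and the wrist body fit gives (0.4497, 0.1895) with radius 50.1 mm, as specified. The collar is gripped level at about (280,290). I'll check its centre and tilt relative to the TCP.

```bash
cat >> h.py <<'E'
def held(w,o,top):
    x,y,z=o['tcp_pos'];q=o['orientation'];a=2*np.arctan2(q[2],q[1])
    ex=np.array([np.cos(a),np.sin(a)]);ey=np.array([np.sin(a),-np.cos(a)])
    m=sel(w,(x,y),.04,top-.006,top+.006);p=w[m];d=p[:,:2]-[x,y];l=np.c_[d@ex,d@ey,p[:,2]]
    l=l[np.abs(l[:,1])<.02]
    A=np.c_[l[:,:2],np.ones(len(l))];pl=np.linalg.lstsq(A,l[:,2],rcond=None)[0]
    # outer chord edges by bins of ey
    cs=[]
    for b in np.arange(-.012,.012,.002):
        s=l[(l[:,1]>=b)&(l[:,1]<b+.002),0]
        if len(s)>5: cs.append((s.max()+s.min())/2)
    return 'ex',ex,'offset along ex',np.round(np.mean(cs),4),np.round(np.std(cs),4),'plane',np.round(pl,4)
E
python3 - <<'E'
from h import *
f=grab('wrist');w=cloud(f);o=arm.get_obs()
print(held(w,o,o['tcp_pos'][2]-.004))
E
```

```text
('ex', array([0.61906756, 0.78533773]), 'offset along ex', np.float64(-0.0016), np.float64(0.0002), 'plane', array([ 0.0082, -0.0073,  0.1928]))
```

>>> drive_tool([
  [-0.01, 0.045, 0, 0, 0.045],
  [-0.018, 0.09, 0, 0, 0.045],
  [-0.0195, 0.1025, 0, 0, 0.045],
  [-0.0195, 0.1025, 0, 0, 0.045],
  [-0.0195, 0.1025, -0.04, 0, 0.045],
  [-0.0195, 0.1025, -0.08, 0, 0.045],
  [-0.0195, 0.1025, -0.1, 0, 0.045],
  [-0.0195, 0.1025, -0.105, 0, 0.045],
  [-0.0195, 0.1025, -0.108, 0, 0.045],
  [-0.0195, 0.1025, -0.11, 0, 0.045],
  [-0.0195, 0.1025, -0.11, 0, 0.045],
  [-0.0195, 0.1025, -0.11, 0, 0.045],
])

```text
t: 6.45
tcp_pos: [0.4507, 0.1923, 0.0892]
orientation: [0.0, 0.899, 0.438, 0.001]
wrist_force: [0.2, 0.3, -1.8]
width: 0.0511
grip_force: 42.5
```

```bash
cat >> h.py <<'E'
def potcol(f,top=.079):
    w=cloud(f)
    p=w[sel(w,(.4497,.1895),.055,.02,.046)]
    A=np.c_[2*p,np.ones(len(p))];s=np.linalg.lstsq(A,(p**2).sum(1),rcond=None)[0];print('sphere',len(p),np.round(s[:3],4),np.sqrt(s[3]+(s[:3]**2).sum()))
    print('body',enc(w,(.4497,.1895),.056,.015,.06))
    p=w[sel(w,(.4497,.1895),.04,top-.006,top+.006)]
    A=np.c_[p[:,:2]-[.45,.19],np.ones(len(p))];print('collar top',cv2.minEnclosingCircle(p[:,:2].astype(np.float32)),'plane',np.round(np.linalg.lstsq(A,p[:,2],rcond=None)[0],4))
    return w
E
python3 - <<'E'
from h import *
f=grab('wrist');o=arm.get_obs();print(o['t'],o['tcp_pos'],o['wrist_force'])
w=potcol(f,o['tcp_pos'][2]-.005);print(held(w,o,o['tcp_pos'][2]-.005))
f=grab('top');potcol(f,o['tcp_pos'][2]-.005)
E
```

```text
6.5 [0.45054492 0.19233043 0.08915248] [ 0.50241284 -0.37386077 -1.24569276]
sphere 9847 [ 0.4497  0.1899 -0.0076] 0.05902133304017553
body (11789, array([0.4529, 0.1937, 0.0511]), 'median', array([0.4675, 0.2127, 0.038 ]))
collar top ((0.4550342261791229, 0.19619467854499817), 0.03908661752939224) plane [0.0065 0.0081 0.0841]
('ex', array([0.61702775, 0.78694139]), 'offset along ex', np.float64(-0.0016), np.float64(0.0001), 'plane', array([ 0.0118, -0.0062,  0.0839]))
sphere 757 [ 0.4495  0.1898 -0.0031] 0.055865015471124393
body (840, array([0.4466, 0.1845, 0.0499]), 'median', array([0.4328, 0.163 , 0.0364]))
collar top ((0.45249998569488525, 0.1747286319732666), 0.02907354012131691) plane [0.0798 0.1547 0.0881]
```

>>> drive_tool([
  [0, -0.0013, 0, 0, 0.045],
  [0, -0.0013, 0, 0, 0.045],
  [0, -0.0013, -0.002, 0, 0.045],
  [0, -0.0013, -0.004, 0, 0.045],
  [0, -0.0013, -0.005, 0, 0.045],
  [0, -0.0013, -0.006, 0, 0.045],
  [0, -0.0013, -0.006, 0, 0.045],
  [0, -0.0013, -0.006, 0, 0.045],
])

```text
t: 7.35
tcp_pos: [0.4498, 0.1906, 0.0828]
orientation: [0.0, 0.899, 0.438, -0.0]
wrist_force: [-0.9, -0.9, 7.3]
width: 0.0511
grip_force: 43.2
```

>>> drive_tool([
  [0.0004, 0.0003, 0.0015, 0, 0.045],
  [0.0006, 0.0003, 0.0015, 0, 0.045],
  [0.0006, 0.0003, 0.001, 0, 0.045],
  [0.0006, 0.0003, 0.0004, 0, 0.045],
  [0.0006, 0.0003, 0.0004, 0, 0.045],
  [0.0006, 0.0003, 0.0004, 0, 0.045],
])

```text
t: 7.95
tcp_pos: [0.4508, 0.1912, 0.083]
orientation: [0.0, 0.899, 0.438, 0.0]
wrist_force: [-0.2, -0.7, 5.1]
width: 0.0508
grip_force: 43.0
```

>>> drive_tool([
  [0, 0, 0, 0, 0.053],
  [0, 0, 0, 0, 0.056],
  [0, 0, 0, 0, 0.06],
  [0, 0, 0, 0, 0.065],
  [0, 0, 0, 0, 0.075],
  [0, 0, 0, 0, 0.085],
  [0, 0, 0, 0, 0.085],
  [0, 0, 0.02, 0, 0.085],
  [0, 0, 0.06, 0, 0.085],
  [0, 0, 0.1, 0, 0.085],
  [0, 0, 0.1, 0, 0.085],
  [0, 0, 0.1, 0, 0.085],
])

```text
t: 9.15
tcp_pos: [0.4511, 0.1913, 0.1836]
orientation: [-0.0, 0.899, 0.438, 0.001]
wrist_force: [-0.2, -0.2, -0.2]
width: 0.0849
grip_force: 0.0
```

Run:
```python
from h import *
o=arm.get_obs();print(o['t'],o['tcp_pos'],o['wrist_force'])
for n in('wrist','top','scene'):
    print(n);potcol(grab(n,'p_'+n))
```

```text
9.15 [0.45107223 0.19133514 0.18361434] [-0.24797363 -0.23204741 -0.24461465]
wrist
sphere 5225 [ 0.4497  0.1896 -0.0076] 0.05911846537696608
body (6112, array([0.4518, 0.192 , 0.0527]), 'median', array([0.4632, 0.2074, 0.0373]))
collar top ((0.4507772922515869, 0.18844716250896454), 0.026130041107535362) plane [-0.0062  0.0198  0.0781]
top
sphere 925 [ 0.45    0.19   -0.0033] 0.05620493395621936
body (1122, array([0.4477, 0.1853, 0.0521]), 'median', array([0.4387, 0.1692, 0.0374]))
collar top ((0.45078685879707336, 0.18790550529956818), 0.025570852681994438) plane [-0.028  -0.0128  0.0786]
scene
sphere 1264 [ 0.4479  0.1926 -0.0064] 0.05814878387878354
body (1563, array([0.4491, 0.1949, 0.0526]), 'median', array([0.4248, 0.1994, 0.0368]))
collar top ((0.4482882618904114, 0.19083309173583984), 0.026317765936255455) plane [-0.009   0.0112  0.0779]
```

View pics/p_wrist.png

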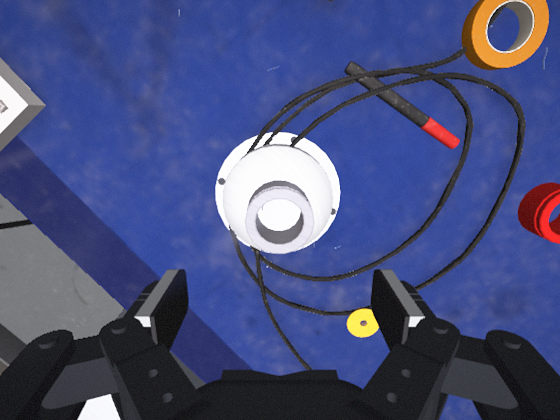

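The collar sits on the dome at (280,215) in the image, roughly 1.1–1.6 mm off centre, almost all along the closing line. I'll regrip, lift, shift and set it down again.

>>> drive_tool([
  [0, 0, -0.04, 0, 0.085],
  [0, 0, -0.08, 0, 0.085],
  [0, 0, -0.095, 0, 0.085],
  [0, 0, -0.0995, 0, 0.085],
  [0, 0, -0.0995, 0, 0.07],
  [0, 0, -0.0995, 0, 0.06],
  [0, 0, -0.0995, 0, 0.054],
  [0, 0, -0.0995, 0, 0.045],
  [0, 0, -0.0995, 0, 0.045],
  [0, 0, -0.0995, 0, 0.045],
  [0, 0, -0.0965, 0, 0.045],
  [0, 0, -0.0965, 0, 0.045],
], squeeze=30)

```text
t: 10.5
tcp_pos: [0.4508, 0.1912, 0.0867]
orientation: [0.0, 0.899, 0.438, 0.001]
wrist_force: [0.3, 0.2, -2.0]
width: 0.0508
grip_force: 31.4
```

>>> drive_tool([
  [-0.0012, 0.0012, 0, 0, 0.045],
  [-0.0012, 0.0012, 0, 0, 0.045],
  [-0.0012, 0.0012, 0, 0, 0.045],
  [-0.0012, 0.0012, -0.0015, 0, 0.045],
  [-0.0012, 0.0012, -0.003, 0, 0.045],
  [-0.0012, 0.0012, -0.0032, 0, 0.045],
  [-0.0012, 0.0012, -0.0032, 0, 0.045],
])

```text
t: 11.2
tcp_pos: [0.4494, 0.1924, 0.0845]
orientation: [-0.0, 0.899, 0.437, 0.0]
wrist_force: [-4.4, 0.4, 17.7]
width: 0.0509
grip_force: 32.7
```

>>> drive_tool([
  [0, 0, 0.0008, 0, 0.045],
  [0, 0, 0.0012, 0, 0.045],
  [0, 0, 0.0012, 0, 0.045],
])

```text
t: 11.5
tcp_pos: [0.4494, 0.1924, 0.0847]
orientation: [-0.0, 0.899, 0.438, 0.0]
wrist_force: [-0.5, 0.8, 8.4]
width: 0.0513
grip_force: 32.1
```

Run:
```python
from h import *
f=grab('wrist');o=arm.get_obs();print(o['t'],o['tcp_pos'],o['wrist_force'])
w=potcol(f,.079);print(held(w,o,.079))
```

```text
11.55 [0.44940989 0.19236987 0.08468976] [-1.17129088 -0.63619462  8.33554525]
sphere 10237 [ 0.4497  0.1899 -0.0075] 0.05893779007162818
body (12780, array([0.4528, 0.194 , 0.0509]), 'median', array([0.4671, 0.2123, 0.0385]))
collar top ((0.45434093475341797, 0.19595351815223694), 0.038932476192712784) plane [0.0066 0.0198 0.0783]
('ex', array([0.61711967, 0.78686931]), 'offset along ex', np.float64(-0.0023), np.float64(0.0003), 'plane', array([ 0.0177, -0.0185,  0.078 ]))
```

>>> drive_tool([
  [0, 0, 0, 0, 0.053],
  [0, 0, 0, 0, 0.056],
  [0, 0, 0, 0, 0.06],
  [0, 0, 0, 0, 0.065],
  [0, 0, 0, 0, 0.075],
  [0, 0, 0, 0, 0.085],
  [0, 0, 0, 0, 0.085],
  [0, 0, 0.02, 0, 0.085],
  [0, 0, 0.06, 0, 0.085],
  [0, 0, 0.1, 0, 0.085],
  [0, 0, 0.1, 0, 0.085],
  [0, 0, 0.1, 0, 0.085],
])

```text
t: 12.75
tcp_pos: [0.4498, 0.1925, 0.1851]
orientation: [-0.0, 0.899, 0.438, 0.001]
wrist_force: [0.5, -0.7, -0.6]
width: 0.085
grip_force: 0.0
```

Run:
```python
from h import *
o=arm.get_obs();print(o['t'],o['tcp_pos'],o['wrist_force'])
for n in('wrist','top','scene'):
    print(n);potcol(grab(n,'q_'+n))
```

```text
12.75 [0.44983807 0.19254166 0.18509769] [ 0.45695618 -0.66428188 -0.5576289 ]
wrist
sphere 5181 [ 0.4497  0.1896 -0.0077] 0.05917801157555726
body (6068, array([0.4518, 0.1926, 0.0525]), 'median', array([0.4643, 0.2071, 0.0373]))
collar top ((0.44865328073501587, 0.18938618898391724), 0.026230979710817337) plane [0.0133 0.0109 0.0781]
top
sphere 934 [4.496e-01 1.893e-01 2.000e-04] 0.0534975207701281
body (1126, array([0.449 , 0.1844, 0.0529]), 'median', array([0.4396, 0.1691, 0.0374]))
collar top ((0.44881805777549744, 0.18907728791236877), 0.025586344301700592) plane [-0.0088 -0.002   0.0787]
scene
sphere 1256 [ 0.448   0.1925 -0.0059] 0.05781439414975458
body (1534, array([0.4488, 0.195 , 0.0525]), 'median', array([0.4238, 0.199 , 0.0363]))
collar top ((0.44649311900138855, 0.1922462433576584), 0.026603858917951584) plane [0.0052 0.0079 0.0779]
```

The collar now sits within about 1 mm of centre, with about 1° of lean by both offset and plane fit, which is good enough. Now the probe.

>>> drive_tool([
  [0.01, -0.03, 0.04, 0, 0.085],
  [0.02, -0.075, 0.065, 0, 0.085],
  [0.03, -0.12, 0.065, 0, 0.085],
  [0.035, -0.165, 0.065, 0, 0.085],
  [0.035, -0.21, 0.065, 0, 0.085],
  [0.03, -0.255, 0.065, 0, 0.085],
  [0.02, -0.3, 0.065, 0, 0.085],
  [0.01, -0.345, 0.065, 0, 0.085],
  [0, -0.39, 0.065, 0, 0.085],
  [-0.006, -0.43, 0.065, 0, 0.085],
  [-0.006, -0.456, 0.065, 0, 0.085],
  [-0.006, -0.456, 0.065, 0, 0.085],
])

```text
t: 14.1
tcp_pos: [0.4419, -0.2682, 0.2479]
orientation: [0.0, 0.901, 0.434, -0.001]
wrist_force: [-0.3, 0.5, 0.2]
width: 0.0849
grip_force: 0.0
```

>>> drive_tool([
  [0, 0, 0, 0, 0.06],
  [0, 0, 0, 0, 0.06],
  [0, 0, 0, 0, 0.06],
])

```text
t: 14.4
tcp_pos: [0.4436, -0.2618, 0.2486]
orientation: [-0.001, 0.899, 0.439, -0.0]
wrist_force: [0.1, 0.2, 1.3]
width: 0.06
grip_force: 0.0
```

Run:
```python
from h import *
f=grab('wrist','pr');w=cloud(f);o=arm.get_obs();print(o['t'],o['tcp_pos'],o['joints'],o['width'])
print(enc(w,(.443,-.265),.03,.15,.17));print(enc(w,(.443,-.265),.06,.04,.05),enc(w,(.535,-.2465),.04,.13,.17))
```

```text
14.45 [ 0.44364185 -0.26207236  0.24885746] [ 0.34761318  0.34164864  0.12508297  2.08783281 -0.06437883  0.71661978
 -0.14818446] 0.06008522272034319
(969, array([ 0.4439, -0.2669,  0.0122]), 'median', array([ 0.4451, -0.2654,  0.1598]))
(2246, array([ 0.4443, -0.2668,  0.0386]), 'median', array([ 0.451 , -0.2605,  0.0446])) (1247, array([ 0.5361, -0.2496,  0.0123]), 'median', array([ 0.535 , -0.248 ,  0.1498]))
```

View pics/pr.png

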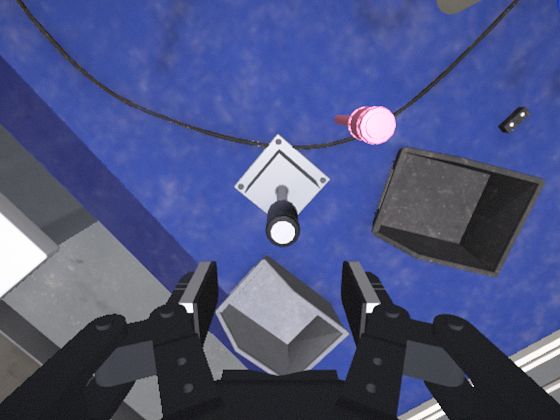

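The black-grip probe is at (282,225), standing upright over the stand centre, with its top at (0.4439, -0.2669, 0.160). I'll descend and grip it.

>>> drive_tool([
  [-0.001, -0.004, 0, 0, 0.06],
  [-0.001, -0.004, 0, 0, 0.06],
  [-0.001, -0.004, -0.03, 0, 0.06],
  [-0.001, -0.004, -0.06, 0, 0.06],
  [-0.001, -0.004, -0.09, 0, 0.06],
  [-0.001, -0.004, -0.103, 0, 0.06],
  [-0.001, -0.004, -0.103, 0, 0.06],
  [-0.001, -0.004, -0.103, 0, 0.06],
])

```text
t: 15.25
tcp_pos: [0.4429, -0.268, 0.1468]
orientation: [0.0, 0.899, 0.438, 0.0]
wrist_force: [-0.7, -0.3, -0.4]
width: 0.0597
grip_force: 0.0
```

>>> drive_tool([
  [0, 0, 0, 0, 0.04],
  [0, 0, 0, 0, 0.03],
  [0, 0, 0, 0, 0.026],
  [0, 0, 0, 0, 0.018],
  [0, 0, 0, 0, 0.018],
  [0, 0, 0, 0, 0.018],
  [0, 0, 0, 0, 0.018],
], squeeze=50)

```text
t: 15.95
tcp_pos: [0.4427, -0.2677, 0.1472]
orientation: [0.0, 0.899, 0.438, 0.0]
wrist_force: [-0.9, 1.1, 5.9]
width: 0.023
grip_force: 48.6
```

>>> drive_tool([
  [0, 0, 0.006, 0, 0.018],
  [0, 0, 0.015, 0, 0.018],
  [0, 0, 0.03, 0, 0.018],
  [0, 0, 0.05, 0, 0.018],
  [0, 0, 0.08, 0, 0.018],
  [0, 0, 0.11, 0, 0.018],
  [0, 0, 0.135, 0, 0.018],
  [0, 0, 0.14, 0, 0.018],
  [0, 0, 0.14, 0, 0.018],
  [0, 0, 0.14, 0, 0.018],
])

```text
t: 16.95
tcp_pos: [0.4416, -0.2672, 0.2853]
orientation: [-0.001, 0.899, 0.438, -0.001]
wrist_force: [-0.5, -0.2, -1.3]
width: 0.0227
grip_force: 49.0
```

>>> drive_tool([
  [0.01, 0.04, 0, 0, 0.018],
  [0.02, 0.085, 0, 0, 0.018],
  [0.03, 0.13, 0, 0, 0.018],
  [0.035, 0.175, 0, 0, 0.018],
  [0.035, 0.22, 0, 0, 0.018],
  [0.03, 0.26, 0, 0, 0.018],
  [0.025, 0.3, 0, 0, 0.018],
  [0.02, 0.34, 0, 0, 0.018],
  [0.015, 0.37, 0, 0, 0.018],
  [0.015, 0.38, 0, 0, 0.018],
  [0.015, 0.38, 0, 0, 0.018],
  [0.015, 0.38, 0, 0, 0.018],
])

```text
t: 18.15
tcp_pos: [0.4572, 0.1108, 0.2854]
orientation: [0.0, 0.899, 0.437, -0.001]
wrist_force: [0.1, -0.3, -0.2]
width: 0.023
grip_force: 49.1
```

```bash
cat >> h.py <<'E'
def stem(f,o,r=.05):
    # probe axis by slices of the visible surface below the grip, in world coords
    w=cloud(f);x,y,z=o['tcp_pos'];out=[]
    cam=np.array(f['cam_to_world'])[:3,3]
    for a,b in((-.125,-.105),(-.105,-.085),(-.085,-.065),(-.065,-.045)):
        p=w[sel(w,(x,y),.02,z+a,z+b)]
        if len(p)<8: out.append(len(p));continue
        v=p.mean(0)-cam;v=v[:2]/np.hypot(*v[:2]); n=np.array([-v[1],v[0]])
        s=p[:,:2]@n
        # near-surface point along view + radius; lateral mid of silhouette
        t=np.percentile(p[:,:2]@v,3)+.005; c=n*(s.min()+s.max())/2+v*t
        out.append((len(p),np.round(c,4).tolist(),round(s.max()-s.min(),4)))
    return out
E
python3 - <<'E'
from h import *
for n in('wrist','top','scene'):
    f=grab(n,'r_'+n);o=arm.get_obs()
    if n=='wrist':print(o['t'],o['tcp_pos'],o['width'],o['wrist_force'])
    w=cloud(f);print(n,stem(f,o));print(enc(w,(.449,.19),.04,.073,.085))
E
```

```text
18.2 [0.45737344 0.11032068 0.28556356] 0.022977258669408137 [ 0.50230899 -0.06232426 -1.23817424]
wrist [(97, [0.4585, 0.1108], np.float64(0.0094)), (119, [0.4585, 0.1108], np.float64(0.0098)), (158, [0.4587, 0.1109], np.float64(0.0094)), (200, [0.4587, 0.1109], np.float64(0.0098))]
(1181, array([0.4491, 0.1893, 0.026 ]), 'median', array([0.4489, 0.1904, 0.0782]))
top [0, 0, 0, 0]
0
scene [(45, [0.4565, 0.1135], np.float64(0.0097)), (47, [0.4569, 0.1135], np.float64(0.0095)), (48, [0.4565, 0.1136], np.float64(0.0097)), (55, [0.4566, 0.1135], np.float64(0.0097))]
(340, array([0.4466, 0.1931, 0.0266]), 'median', array([0.4462, 0.1933, 0.0782]))
```

View pics/r_wrist.png

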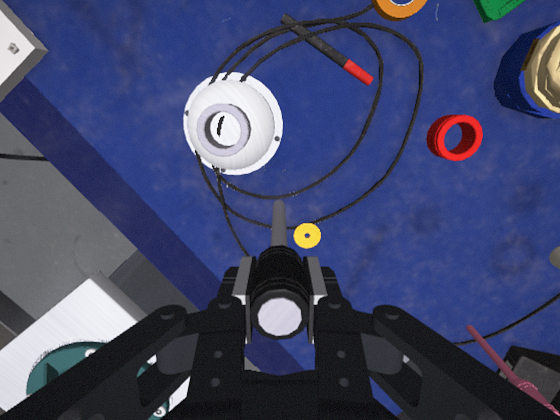

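View pics/r_scene.png

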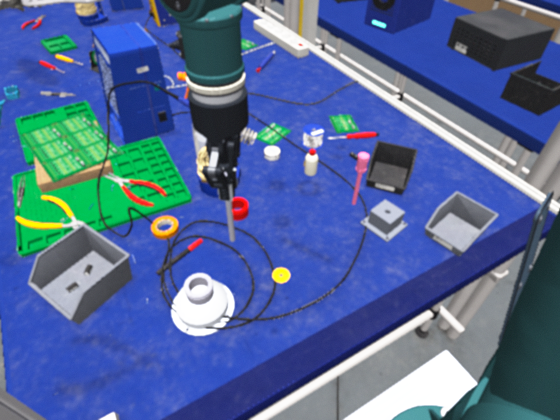

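In the wrist view the stem is vertical, with its tip at (279,205), and the collar is at (225,130). Scene and wrist agree on the shift still needed: (-9.3, +79) mm.

>>> drive_tool([
  [-0.004, 0.03, 0, 0, 0.018],
  [-0.008, 0.06, 0, 0, 0.018],
  [-0.0093, 0.075, -0.01, 0, 0.018],
  [-0.0093, 0.079, -0.025, 0, 0.018],
  [-0.0093, 0.079, -0.045, 0, 0.018],
  [-0.0093, 0.079, -0.05, 0, 0.018],
  [-0.0093, 0.079, -0.05, 0, 0.018],
  [-0.0093, 0.079, -0.05, 0, 0.018],
  [-0.0093, 0.079, -0.05, 0, 0.018],
])

```text
t: 19.2
tcp_pos: [0.4489, 0.1912, 0.2371]
orientation: [0.0, 0.899, 0.437, 0.001]
wrist_force: [0.3, 0.2, -0.4]
width: 0.0228
grip_force: 49.1
```

```bash
cat > chk.py <<'E'
from h import *
for n in('wrist','scene'):
    f=grab(n);o=arm.get_obs()
    if n=='wrist':print(o['t'],o['tcp_pos'],o['width'],o['wrist_force'])
    w=cloud(f);c=(.449,.1895) if n=='wrist' else (.447,.1926)
    m=sel(w,c,.035,.074,.083)&(np.hypot(w[...,0]-c[0],w[...,1]-c[1])>.012)
    print(n,stem(f,o),'collar',cv2.minEnclosingCircle(w[m][:,:2].astype(np.float32)))
    print('tip',np.nanmin(w[sel(w,c,.011,.085,.2)][:,2],initial=9))
E
python3 chk.py
```

```text
19.25 [0.4487731  0.19127627 0.23705968] 0.022402715383148773 [-0.05102863  0.32919136  0.06818469]
wrist [(93, [0.4505, 0.1914], np.float64(0.0093)), (120, [0.4504, 0.1914], np.float64(0.0098)), (159, [0.4505, 0.1914], np.float64(0.0094)), (199, [0.4506, 0.1915], np.float64(0.0097))] collar ((0.44884854555130005, 0.1892697960138321), 0.026155510917305946)
tip 0.10028969962921691
scene [(40, [0.4481, 0.1945], np.float64(0.0094)), (42, [0.4484, 0.1943], np.float64(0.0095)), (48, [0.448, 0.1945], np.float64(0.0094)), (50, [0.4484, 0.1943], np.float64(0.0096))] collar ((0.44699981808662415, 0.19228343665599823), 0.02651359885931015)
tip 0.10098077373393721
```

The tip is at 0.100 m, as predicted. I'll correct by (-1.0, -1.9) mm and then lower it.

>>> drive_tool([
  [-0.001, -0.0019, 0, 0, 0.018],
  [-0.001, -0.0019, 0, 0, 0.018],
  [-0.001, -0.0019, 0, 0, 0.018],
  [-0.001, -0.0019, 0, 0, 0.018],
  [-0.001, -0.0019, 0, 0, 0.018],
])

```text
t: 19.8
tcp_pos: [0.4471, 0.1895, 0.2362]
orientation: [-0.0, 0.899, 0.438, -0.0]
wrist_force: [0.9, 0.9, -0.9]
width: 0.0229
grip_force: 49.1
```

```bash
python3 chk.py
```

```text
19.85 [0.44712285 0.18951183 0.23618649] 0.022829749491300344 [ 0.28141756 -0.03407892  0.11017417]
wrist [(94, [0.4486, 0.1896], np.float64(0.0094)), (123, [0.4486, 0.1897], np.float64(0.0098)), (157, [0.4487, 0.1897], np.float64(0.0094)), (204, [0.4486, 0.1897], np.float64(0.0097))] collar ((0.44890543818473816, 0.18926358222961426), 0.02603895589709282)
tip 0.09899757650842306
scene [(42, [0.4464, 0.1927], np.float64(0.0095)), (43, [0.4461, 0.1927], np.float64(0.0096)), (47, [0.4466, 0.1926], np.float64(0.0098)), (49, [0.4468, 0.1925], np.float64(0.0099))] collar ((0.4466947615146637, 0.19222965836524963), 0.02624271810054779)
tip 0.100235491422062
```

Within 1 mm of centre. I'll nudge x by +0.7 mm and lower it straight down slowly.

>>> drive_tool([
  [0.0007, 0, 0, 0, 0.018],
  [0.0007, 0, -0.006, 0, 0.018],
  [0.0007, 0, -0.014, 0, 0.018],
  [0.0007, 0, -0.022, 0, 0.018],
  [0.0007, 0, -0.03, 0, 0.018],
  [0.0007, 0, -0.038, 0, 0.018],
  [0.0007, 0, -0.046, 0, 0.018],
  [0.0007, 0, -0.054, 0, 0.018],
  [0.0007, 0, -0.062, 0, 0.018],
  [0.0007, 0, -0.07, 0, 0.018],
  [0.0007, 0, -0.073, 0, 0.018],
  [0.0007, 0, -0.073, 0, 0.018],
])

```text
t: 21.1
tcp_pos: [0.4476, 0.1893, 0.1627]
orientation: [0.0, 0.899, 0.438, -0.001]
wrist_force: [-0.7, -0.2, -1.5]
width: 0.0229
grip_force: 49.1
```

>>> drive_tool([
  [0, 0, 0, 0, 0.018],
  [0, 0, 0, 0, 0.018],
  [0, 0, 0, 0, 0.018],
  [0, 0, 0, 0, 0.018],
])

```text
t: 21.5
tcp_pos: [0.448, 0.1895, 0.1635]
orientation: [0.0, 0.899, 0.438, 0.0]
wrist_force: [-0.1, -0.8, -1.0]
width: 0.023
grip_force: 49.1
```

```bash
sed -i "s/print('tip.*/pass/;s/grab(n)/grab(n,'z_'+n)/" chk.py; sed -i 's/((-.125,-.105),(-.105,-.085),/((-.082,-.07),/' h.py; python3 chk.py
python3 - <<'E'
import cv2
a=cv2.imread('pics/z_wrist.png');b=cv2.imread('pics/z_scene.png')
a=cv2.resize(a[90:330,180:380],(400,480));b=cv2.resize(b[200:340,140:257],(400,480),interpolation=cv2.INTER_CUBIC)
cv2.imwrite('pics/zz.png',cv2.hconcat([a,b]))
E
```

```text
21.55 [0.44789972 0.1894728  0.16340676] 0.022763813633438885 [-0.52348925 -0.08720433 -0.35105485]
wrist [(94, [0.4496, 0.1897], np.float64(0.0093)), (311, [0.4569, 0.2005], np.float64(0.0394)), (200, [0.4495, 0.1898], np.float64(0.0097))] collar ((0.44894540309906006, 0.18964412808418274), 0.02616753615438938)
scene [(22, [0.4477, 0.1925], np.float64(0.0093)), (69, [0.4428, 0.1894], np.float64(0.0368)), (36, [0.4474, 0.1925], np.float64(0.0095))] collar ((0.4466114938259125, 0.19266800582408905), 0.026377839967608452)
```

View pics/zz.png

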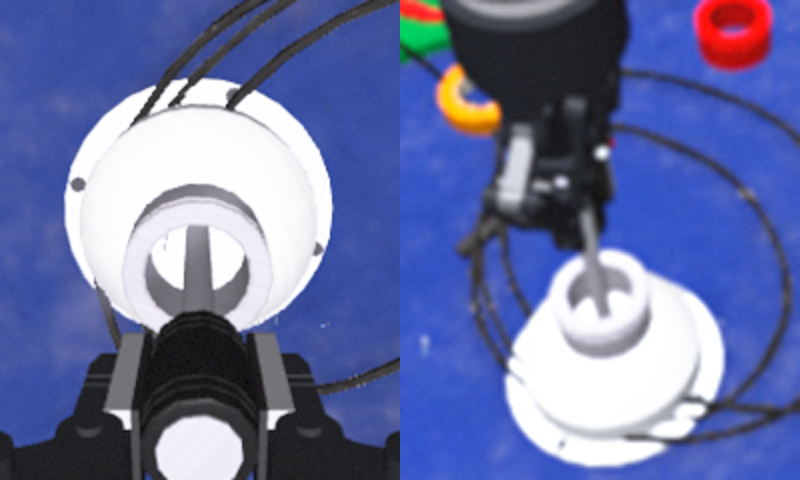

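The stem passes down the middle of the collar bore, (200,260) in the left panel. It is within 1 mm of the pot and collar axes, the tip is at about 27 mm, and there is no contact force. Handing in.

```bash
python3 -c "
from rig import arm
print(arm.sign_off())"
```

```text
the job is handed in; nothing more can be done
None
```

The job is handed in: the collar sits on the dome within about 1 mm of centre and 1° of level, and the probe is held still and upright through it, tip about 27 mm above the pot's underside, with no contact seen in the force readings or images.

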